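Tap the glued tops of three model buildings home

TASK

The top pieces of three model buildings have just been glued and still stand a little proud. Tap each one gently down with a fingertip, without gripping or lifting anything, until it is fully home, in the order they were glued: first the cottage's chimney, then the round tower's cap, then the gateway's coping block. Do not lift, tip or shove the buildings, and leave the glue bottle, jar and brush where they are.

Things in the scene. Friction and masses are not known exactly. Their poses are not given: they have to be found in the camera images.
- cottage: model cottage, brown stone walls 84 x 94 mm (x, y) and a pitched plank roof with its ridge along y, eaves 106 mm long; its chimney stands on a square pad (46 mm seat pad, top 104 mm above the table) at the middle of the ridge; loose on the table, 0.55 kg nominal; origin at the centre of its underside, z up
- chimney (a joint): the cottage's chimney: down-travel in m: 0 = standing 12 mm proud, 0.012 = fully home, gap closed; starts 0 to 0.003; moves straight down only, against a steady friction of about 3 N, does not spring back, and stops at 12 mm on its light seat pad; the pad is sprung: pushed further with more than about 4.5 N, pad and piece together yield up to 6 mm, 3 N per mm, and come back up when released
- chimney_top (a point): centre of the chimney's flat square top, 42 x 42 mm; moves with it; 160 mm above the table when fully proud, 148 mm when home; z up
- tower: model round stone tower, 92 mm in diameter at the foot, 92 mm high to the top of the round seat pad (76 mm) under its cap, cap over its middle; loose on the table, 0.55 kg nominal; origin at the centre of its underside, z up
- cap (a joint): the tower's round cap (72 mm brim tapering to the top): down-travel in m: 0 = standing 12 mm proud, 0.012 = fully home, gap closed; starts 0 to 0.003; moves straight down only, against a steady friction of about 3 N, does not spring back, and stops at 12 mm on its light seat pad; the pad is sprung: pushed further with more than about 4.5 N, pad and piece together yield up to 6 mm, 3 N per mm, and come back up when released
- cap_top (a point): centre of the cap's flat round top, 46 mm in diameter; moves with it; 130 mm above the table when fully proud, 118 mm when home; z up
- gateway: model gateway, two stone pillars (50 x 30 mm) 50 mm apart along y under a lintel 54 x 114 mm (x, y) carrying a seat pad, 36 x 76 mm, top 78 mm above the table; coping block over its middle; loose on the table, 0.55 kg nominal; origin at the centre of its underside, z up
- coping (a joint): the gateway's coping block, a bar on two dowels: down-travel in m: 0 = standing 12 mm proud, 0.012 = fully home, gap closed; starts 0 to 0.003; moves straight down only, against a steady friction of about 3 N, does not spring back, and stops at 12 mm on its light seat pad; the pad is sprung: pushed further with more than about 4.5 N, pad and piece together yield up to 6 mm, 3 N per mm, and come back up when released
- coping_top (a point): centre of the coping block's flat top, 30 mm (x) x 70 mm (y) in the gateway's frame; moves with it; 112 mm above the table when fully proud, 100 mm when home; z up
- glue: bystander: closed glue bottle, 54 mm in diameter, 130 mm high, standing; origin at its underside
- jar: bystander: closed jar, 56 mm in diameter, 75 mm high, standing; origin at its underside
- brush: bystander: paint brush 190 mm long lying along its own x; origin near its middle, at its underside
Mind the look-alikes: they are no part of the job. What is shaped like the gateway but red or turquoise is not meant.

How it is judged:
By the outcome, as a careful person would: the job done as asked, in the order asked, and still so for the second after the job is handed in, with the robot touching nothing.
It also fails if it takes over 67 s, if anything falls off the work surface, if the arm or the gripper's body presses on something with over 40 N, if the wrist force passes 120 N, or if a joint passes its speed limit or range.

ROBOT

A 6-joint arm with a two-finger parallel gripper is mounted at the origin on the work surface. World frame = base frame: x ahead of the robot, y to its left, z up, the work surface at z = 0. Lengths are in mm, angles in rad, forces in N, time in s.
With the tool pointing down it reaches from about 350 to 775 mm from the base axis. Payload 7.3 kg.
Tool frame: the origin (TCP) lies at the very end of the fingers, on their centre line; the grasp point (between the pads) lies 19 mm behind it; z points along the fingers, y is the line along which they close (so a half turn about z gives the same grasp; the last joint's range is limited). The gripper opens to 92 mm and grips with 3 to 60 N. Pads are 19 mm wide; open, the fingers measure 130 mm over their backs; the gripper's body (75 mm by 190 mm) begins 47 mm behind the grasp point.
Start: joints at [-1.432, 0.342, 1.524, -0, 1.275, -0.146], TCP at [147.529, -503.865, 226.741] pointing down, gripper open.
Joint ranges: [-2.53, 2.53], [-0.77, 2.02], [0.04, 2.7], [-1, 4.14], [0.28, 2.66], [-3.11, 3.11]. Speed limits (rad/s): [2.57, 2.57, 3.14, 3.14, 3.14, 3.14].

INTERFACE

Orientations are given as [roll, pitch, yaw] about the fixed x, y, z axes, in that order (R = Rz(yaw) Ry(pitch) Rx(roll)).
In Python, from plant import get_obs, capture, close_job gives the robot as it stands. The module is installed in compiled form; this text tells all that it offers.
- The arm moves only by the shell command python3 -m handwheel 'ROWS'. ROWS is JSON, a list of rows, each a list of 3 entries, a list of its own where there are three numbers: the turn, a rotation vector about the tool's x, y, z in degrees, then the shift along the tool's x, y, z in m, then the opening, from 0 (shut) to 1 (fully open). A call has 1 to 12 rows; each row is the pose to reach, as a shift and turn from the pose commanded when the call began, along the tool's axes at that moment; what a row does not reach only later rows make up. A row lasts 1/10 s, in which the tool goes at most 50 mm and 8.59 degrees, less where a joint would pass 70% of its speed; a pose out of reach is approached as far as the arm can. A call with a gripper value outside its range is refused whole. The fingers move at their own pace and stop on an object; the grip force is fixed at half the most. Time passes only in rows, so rows that repeat a pose let the fingers close. It gives the time, the measured TCP pose, the force, the opening and the grip force at its end, in the units of the state.
- get_obs(): the state, without advancing time (a new reading comes with each control period).
- capture(name): name is "scene" or "top" or "wrist"; returns a dict with "image" (384x512x3 uint8, red, green, blue), "depth" (384x512 float32, mm along the optical axis (not along the pixel's ray), 0 where there is no reading), "fx", "fy", "cx", "cy" (pixels), "camera_from_world" (4x4, takes a point from world to camera coordinates). Camera axes: x right, y down, z forward; pixel columns grow to the right and rows downward; lengths in mm; the calibration is good to about 2 mm. A picture is of the moment at which its call begins.
- close_job(): hands the job in; it is judged then, once.
The state is a dict: "time": time; "joint_positions": joint angles; "dq": joint speeds; "tau": joint torques, N m; "tool_pos": TCP position; "tcp_rot": TCP orientation; "contact_force": force on the tool from outside, world axes, zero at the start; "moment": the same for the moment, N m; "grip_width": finger opening in mm; "finger_force": force on a finger pad.
Only numpy, scipy, OpenCV 4.12 (cv2) and the standard library are available. Lean on these libraries where they do the work, as an engineer would, in place of code of your own. Each camera call takes 0.05 s, during which the arm holds its last target. There are 200 camera calls.

## Working session

There is one attempt and no reset: what is moved stays moved. The work goes in short steps, Python scripts to look and compute and a shell command to move; the robot and the scene stay as the last step left them, time stands still between calls to the robot, and variables do not carry over. Pictures are saved under pics/ and viewed, at most 10 in all, crops included, and the job is handed in when it is done.

```bash
mkdir -p pics; cat > h.py <<'E'
import numpy as np,cv2
from plant import get_obs,capture
def cloud(c):
    d=c["depth"];v,u=np.mgrid[:d.shape[0],:d.shape[1]]
    P=np.stack([(u-c["cx"])/c["fx"]*d,(v-c["cy"])/c["fy"]*d,d,np.ones_like(d)],-1)
    W=P@np.linalg.inv(c["camera_from_world"]).T
    W[d==0]=np.nan
    return W[...,:3]
E
python3 - <<'E'
from h import *
o=get_obs();print(o)
ims=[]
for n in("top","scene"):
    c=capture(n);np.savez(""+n+".npz",**c)
    cv2.imwrite(f"pics/{n}0.png",cv2.resize(c["image"][...,::-1],(800,600)))
E
```

```text
{'time': 0.0, 'joint_positions': array([-1.43197496e+00,  3.42729169e-01,  1.52500124e+00, -1.13823101e-05,
        1.27541465e+00, -1.45979612e-01]), 'dq': array([-0.00117216, -0.00029512,  0.00075718, -0.00029627,  0.00025907,
       -0.00030064]), 'tau': array([ 1.32117730e-03, -4.31239271e+01, -2.44222820e+01,  7.18768453e-02,
        5.58445835e-02, -1.37068182e-04]), 'tool_pos': array([ 147.47891852, -503.43734417,  226.04713068]), 'tcp_rot': array([-3.14005517e+00, -2.15047685e-04,  2.84804132e-01]), 'contact_force': array([-0.47286461, -0.25032433, -0.60529581]), 'moment': array([ 0.01960688, -0.0002447 ,  0.03049215]), 'finger_force': 0.0, 'grip_width': 91.7117995825013}
```

View pics/top0.png

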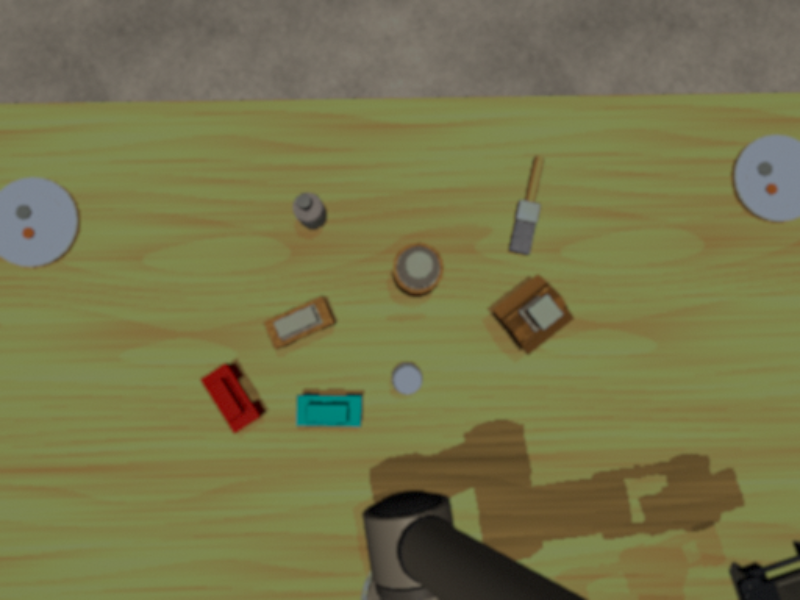

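View pics/scene0.png

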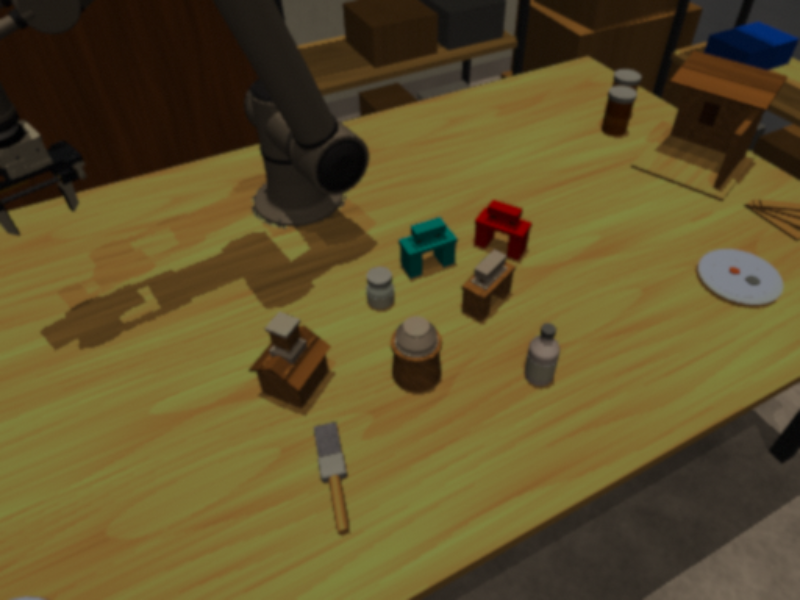

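In the top view (800x600) I see the cottage with its chimney at (543,313), the tower's cap at (418,266) and the brown gateway's coping at (298,322). Things that could be confused with the gateway are red at (233,397) and turquoise at (330,410), neither of them meant. The cottage and tower have only far-off background houses as look-alikes. The jar is at (407,378), the glue at (310,210) and the brush at (527,205).

```bash
python3 - <<'E'
from h import *
c=dict(np.load("top.npz"));W=cloud(c);print(c["fx"],np.round(np.linalg.inv(c["camera_from_world"])[:3,3]))
s=512/800
for n,u,v,r,zmin in(("chimney",543,313,40,140),("cap",418,266,40,113),("coping",298,322,45,95),("glue",310,206,35,60),("jar",407,378,30,60),("red",233,397,45,90),("turq",330,410,40,90),("brush",527,205,55,4)):
    u,v,r=[int(k*s) for k in(u,v,r)]
    w=W[v-r:v+r,u-r:u+r].reshape(-1,3);w=w[np.isfinite(w[:,2])]
    t=w[w[:,2]>zmin]
    if len(t)<5: print(n,len(t),np.nanmax(w[:,2]));continue
    m=np.percentile(t[:,2],80);tt=t[t[:,2]>m-5]
    print(n,len(tt),"mean",tt.mean(0).round(1),"zmed",np.median(tt[:,2]).round(1),"rect",cv2.minAreaRect(tt[:,:2].astype(np.float32)))
    # also table height nearby
    print("   table",np.median(w[w[:,2]<8][:,2]).round(1))
crop=c["image"][120:290,110:390]
cv2.imwrite("pics/crop.png",cv2.resize(crop[...,::-1],(800,486),interpolation=cv2.INTER_CUBIC))
E
```

```text
392.939698556489 [ 485.   49. 1162.]
chimney 265 mean [ 525.6 -199.4  160.3] zmed 160.2 rect ((525.503173828125, -199.8145294189453), (42.28840255737305, 42.43859100341797), 36.6641960144043)
   table 1.1
cap 240 mean [610.    4.5 128.8] zmed 128.9 rect ((611.5314331054688, 3.749248504638672), (45.352874755859375, 46.06916809082031), 88.67332458496094)
   table 1.2
coping 285 mean [519.1 216.6 113.3] zmed 113.2 rect ((519.0180053710938, 216.76690673828125), (30.095951080322266, 69.5291748046875), 23.601226806640625)
   table 1.3
glue 75 mean [722.9 198.3 130.8] zmed 130.8 rect ((722.8851318359375, 197.99728393554688), (21.56549644470215, 23.629268646240234), 0.32916003465652466)
   table 1.4
jar 240 mean [414.1  27.2  76.5] zmed 76.4 rect ((413.7854309082031, 26.625499725341797), (44.02833557128906, 46.634010314941406), 88.85274505615234)
   table 1.2
red 300 mean [389.6 337.1 113.2] zmed 113.1 rect ((389.00640869140625, 337.4478454589844), (69.61316680908203, 31.185379028320312), 32.45698165893555)
   table 1.2
turq 297 mean [363.9 165.8 113.1] zmed 112.9 rect ((364.1481018066406, 165.76296997070312), (69.05657958984375, 29.057933807373047), 88.56098175048828)
   table 1.1
brush 595 mean [ 718.3 -208.2   19.6] zmed 19.5 rect ((736.30810546875, -212.3944091796875), (42.09132385253906, 190.622314453125), 77.32386016845703)
   table 1.2
```

View pics/crop.png

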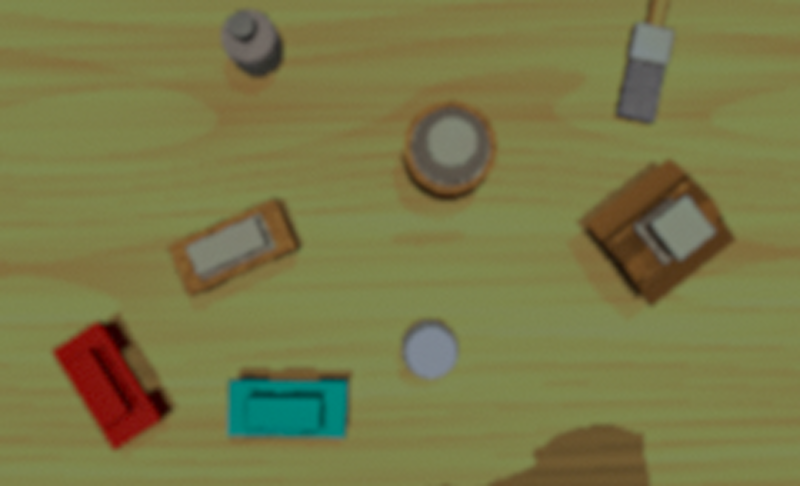

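The crop confirms the choice: the brown gateway (235,245), the cap (452,142) and the chimney (683,226), with red and turquoise rejected. Top sizes and heights match the description. Next I work out the shifts in tool axes.

```bash
cat > go.py <<'E'
import sys
from h import *
from scipy.spatial.transform import Rotation as R
o=get_obs();t=np.array([float(a) for a in sys.argv[1:4]])
r=R.from_euler("xyz",o["tcp_rot"]);d=r.inv().apply(t-o["tool_pos"])/1000
print(o["time"],o["tool_pos"].round(1),"rpy",o["tcp_rot"].round(4),"F",o["contact_force"].round(2),"shift",d.round(4),o["grip_width"])
E
python3 go.py 525.5 -199.6 226;python3 go.py 525.5 -199.6 175
```

```text
0.1 [ 147.5 -503.5  226.1] rpy [-3.1402e+00 -2.0000e-04  2.8480e-01] F [ 0.75 -0.51  0.48] shift [ 0.4482 -0.1854  0.0005] 91.92105245393275
0.1 [ 147.5 -503.5  226.1] rpy [-3.1402e+00 -2.0000e-04  2.8480e-01] F [ 0.75 -0.51  0.48] shift [ 0.4482 -0.1853  0.0515] 91.92105245393275
```

```bash
python3 -m handwheel '[[[0,0,0],[0.448,-0.185,0],0],[[0,0,0],[0.448,-0.185,0],0],[[0,0,0],[0.448,-0.185,0],0],[[0,0,0],[0.448,-0.185,0],0],[[0,0,0],[0.448,-0.185,0],0],[[0,0,0],[0.448,-0.185,0],0],[[0,0,0],[0.448,-0.185,0],0],[[0,0,0],[0.448,-0.185,0],0],[[0,0,0],[0.448,-0.185,0],0],[[0,0,0],[0.448,-0.185,0],0],[[0,0,0],[0.448,-0.185,0],0],[[0,0,0],[0.448,-0.185,0],0]]'; python3 go.py 525.5 -199.6 168
```

```text
time: 1.3
tool_pos: [525.4, -199.8, 226.0]
tcp_rot: [-3.141, 0.001, 0.287]
contact_force: [-0.6, 0.0, -0.7]
grip_width: 2.0
finger_force: 0.0
1.3 [ 525.4 -199.8  226. ] rpy [-3.1409e+00  1.4000e-03  2.8670e-01] F [-0.57  0.05 -0.75] shift [ 0.0002 -0.0002  0.058 ] 1.9951338227767461
```

```bash
python3 -m handwheel '[[[0,0,0],[0,0,0.02],0],[[0,0,0],[0,0,0.04],0],[[0,0,0],[0,0,0.055],0],[[0,0,0],[0,0,0.058],0],[[0,0,0],[0,0,0.060],0],[[0,0,0],[0,0,0.060],0],[[0,0,0],[0,0,0.060],0]]'; python3 go.py 525.5 -199.6 158
python3 - <<'E'
from h import *
c=capture("wrist");np.savez("wr.npz",**c)
cv2.imwrite("pics/w1.png",c["image"][...,::-1])
W=cloud(c)
m=(np.abs(W[...,0]-525)<40)&(np.abs(W[...,1]+200)<40)&(W[...,2]>145)&(W[...,2]<164)
print(m.sum(),W[m].mean(0) if m.any() else "")
E
```

```text
time: 2.0
tool_pos: [525.7, -200.9, 167.6]
tcp_rot: [3.14, -0.001, 0.284]
contact_force: [0.6, -0.0, 0.3]
grip_width: 0.7
finger_force: 0.0
2.0 [ 525.7 -200.9  167.6] rpy [ 3.1404e+00 -1.1000e-03  2.8430e-01] F [ 0.55 -0.04  0.34] shift [ 0.0002 -0.0014  0.0096] 0.65853106797095
1562 [ 539.44288535 -197.34028458  158.79045655]
```

View pics/w1.png

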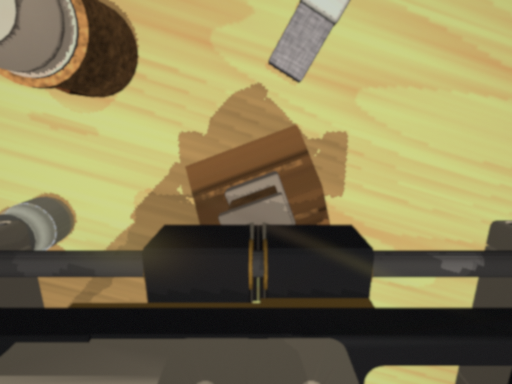

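The wrist view shows the shut fingers over the chimney, whose top edge shows at (257,210). I now press down in small steps, watching the force.

```bash
H="python3 -m handwheel"
python3 -m handwheel '[[[0,0,0],[0,0,0.004],0],[[0,0,0],[0,0,0.006],0],[[0,0,0],[0,0,0.007],0],[[0,0,0],[0,0,0.008],0],[[0,0,0],[0,0,0.009],0],[[0,0,0],[0,0,0.010],0],[[0,0,0],[0,0,0.011],0],[[0,0,0],[0,0,0.012],0],[[0,0,0],[0,0,0.012],0]]'
python3 -m handwheel '[[[0,0,0],[0,0,0.001],0],[[0,0,0],[0,0,0.002],0],[[0,0,0],[0,0,0.003],0],[[0,0,0],[0,0,0.003],0]]'
```

```text
time: 2.95
tool_pos: [525.5, -200.4, 154.5]
tcp_rot: [-3.142, 0.0, 0.285]
contact_force: [0.2, 0.2, 0.7]
grip_width: 0.0
finger_force: 0.5
time: 3.35
tool_pos: [525.5, -200.5, 151.5]
tcp_rot: [3.142, 0.0, 0.285]
contact_force: [-1.0, 1.0, 0.3]
grip_width: 0.4
finger_force: 0.5
```

```bash
python3 -m handwheel '[[[0,0,0],[0,0,0.001],0],[[0,0,0],[0,0,0.002],0]]'
python3 -m handwheel '[[[0,0,0],[0,0,0.001],0]]'
python3 -m handwheel '[[[0,0,0],[0,0,0.001],0]]'
python3 - <<'E'
from h import *
for n in("top","scene"):
    c=capture(n);W=cloud(c)
    m=(np.abs(W[...,0]-525)<45)&(np.abs(W[...,1]+200)<45)&(W[...,2]>60)
    print(n,m.sum())
    cc=c["image"][180:270,140:230] if n=="scene" else None
    if cc is not None: cv2.imwrite("pics/s1.png",cv2.resize(cc[...,::-1],(600,600),interpolation=cv2.INTER_CUBIC))
E
```

```text
time: 3.55
tool_pos: [525.5, -200.5, 149.7]
tcp_rot: [3.141, -0.0, 0.285]
contact_force: [-0.0, 2.4, 3.2]
grip_width: 0.4
finger_force: 1.4
time: 3.65
tool_pos: [525.5, -200.5, 148.7]
tcp_rot: [3.141, -0.0, 0.285]
contact_force: [-0.7, 0.9, 2.8]
grip_width: 0.2
finger_force: 1.4
time: 3.75
tool_pos: [525.6, -200.5, 147.8]
tcp_rot: [3.141, -0.0, 0.285]
contact_force: [-0.4, 1.7, 4.3]
grip_width: 0.4
finger_force: 2.6
top 2745
scene 5289
```

View pics/s1.png

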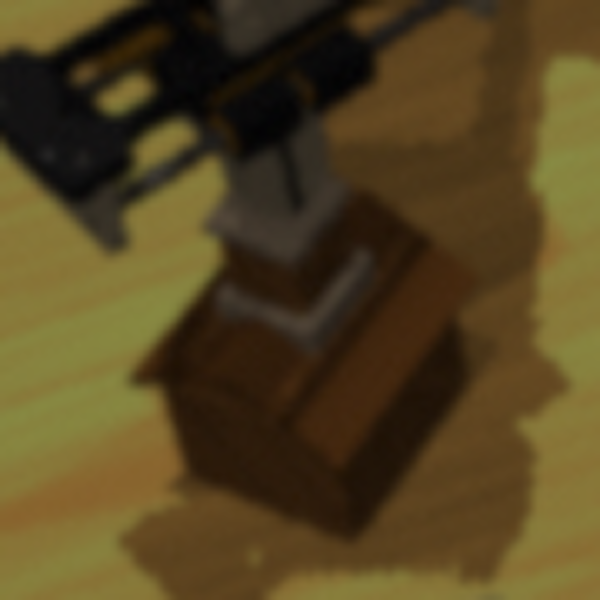

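The view shows the fingertips centred on the chimney top (290,200), with the pad (310,320) just about met. I go on until the force rises above the pad threshold.

```bash
python3 -m handwheel '[[[0,0,0],[0,0,0.0005],0],[[0,0,0],[0,0,0.001],0]]'
python3 -m handwheel '[[[0,0,0],[0,0,0.0005],0],[[0,0,0],[0,0,0.0005],0]]'
```

```text
time: 4.05
tool_pos: [525.6, -200.5, 147.1]
tcp_rot: [3.141, -0.0, 0.285]
contact_force: [-1.9, 1.3, 6.8]
grip_width: 0.7
finger_force: 3.5
time: 4.25
tool_pos: [525.7, -200.5, 146.9]
tcp_rot: [3.141, -0.001, 0.285]
contact_force: [-2.4, 0.9, 6.8]
grip_width: 0.4
finger_force: 3.9
```

```bash
python3 -m handwheel '[[[0,0,0],[0,0,0.0005],0],[[0,0,0],[0,0,0.0005],0]]'
python3 -m handwheel '[[[0,0,0],[0,0,-0.001],0],[[0,0,0],[0,0,-0.002],0],[[0,0,0],[0,0,-0.004],0],[[0,0,0],[0,0,-0.01],0],[[0,0,0],[0,0,-0.03],0],[[0,0,0],[0,0,-0.06],0],[[0,0,0],[0,0,-0.06],0]]'
python3 go.py 610.8 4.1 207
```

```text
time: 4.45
tool_pos: [525.7, -200.5, 146.5]
tcp_rot: [3.141, -0.001, 0.285]
contact_force: [-2.5, 1.6, 8.9]
grip_width: 0.4
finger_force: 4.3
time: 5.15
tool_pos: [527.4, -201.5, 209.7]
tcp_rot: [3.136, -0.005, 0.285]
contact_force: [0.4, -0.0, 0.3]
grip_width: 0.3
finger_force: 0.0
5.15 [ 527.4 -201.5  209.7] rpy [ 3.1362 -0.0053  0.2848] F [ 0.38 -0.02  0.26] shift [ 0.1378 -0.1739  0.0025] 0.3259449841797382
```

```bash
python3 -m handwheel '[[[0,0,0],[0.139,-0.172,0],0],[[0,0,0],[0.139,-0.172,0],0],[[0,0,0],[0.139,-0.172,0],0],[[0,0,0],[0.139,-0.172,0],0],[[0,0,0],[0.139,-0.172,0],0],[[0,0,0],[0.139,-0.172,0],0],[[0,0,0],[0.139,-0.172,0],0],[[0,0,0],[0.139,-0.172,0],0]]'
python3 - <<'E'
from h import *
c=capture("top");W=cloud(c)
for n,x,y,z in(("chimney",525,-200,140),("cap",611,4,113),("coping",519,217,95)):
    m=(np.hypot(W[...,0]-x,W[...,1]-y)<40)&(W[...,2]>z)&(W[...,2]<z+25)
    if m.any():
        t=W[m];print(n,len(t),t.mean(0).round(1),np.median(t[:,2]).round(1),cv2.minAreaRect(t[:,:2].astype(np.float32)))
E
python3 go.py 610.8 4.1 136
```

```text
time: 5.95
tool_pos: [610.2, 2.5, 205.4]
tcp_rot: [3.141, 0.001, 0.284]
contact_force: [-0.3, -0.5, 0.7]
grip_width: 0.5
finger_force: 0.0
chimney 272 [ 525.4 -199.1  148.9] 149.0 ((525.258544921875, -199.53334045410156), (42.32411193847656, 42.635433197021484), 37.063560485839844)
cap 49 [585.   -1.6 117.9] 117.0 ((585.5829467773438, 1.7553977966308594), (14.188897132873535, 48.64714813232422), 13.129186630249023)
coping 312 [519.  215.8 112.6] 112.9 ((519.1802368164062, 216.61463928222656), (29.932514190673828, 70.00289916992188), 23.46174430847168)
6.0 [610.2   2.3 205.6] rpy [3.1413e+00 5.0000e-04 2.8310e-01] F [ 0.29 -0.29 -0.18] shift [ 0.0011 -0.0016  0.0696] 0.4829333155869164
```

The chimney top now measures 148.9 with the camera's +1.2 table bias, so about 147.7: home, and the building hasn't moved. Now the cap.

```bash
python3 -m handwheel '[[[0,0,0],[0.001,-0.001,0.03],0],[[0,0,0],[0.001,-0.001,0.055],0],[[0,0,0],[0.001,-0.001,0.068],0],[[0,0,0],[0.001,-0.001,0.071],0],[[0,0,0],[0.001,-0.001,0.071],0],[[0,0,0],[0.001,-0.001,0.071],0]]'
python3 -m handwheel '[[[0,0,0],[0,0,0.002],0],[[0,0,0],[0,0,0.004],0],[[0,0,0],[0,0,0.005],0],[[0,0,0],[0,0,0.006],0],[[0,0,0],[0,0,0.007],0],[[0,0,0],[0,0,0.008],0],[[0,0,0],[0,0,0.009],0],[[0,0,0],[0,0,0.01],0]]'
python3 -m handwheel '[[[0,0,0],[0,0,0.001],0],[[0,0,0],[0,0,0.002],0],[[0,0,0],[0,0,0.003],0]]'
```

```text
time: 6.6
tool_pos: [612.0, 4.5, 136.0]
tcp_rot: [3.141, -0.002, 0.284]
contact_force: [0.7, 0.1, -1.0]
grip_width: 0.1
finger_force: 0.0
time: 7.4
tool_pos: [611.3, 4.9, 124.9]
tcp_rot: [3.141, -0.0, 0.285]
contact_force: [-1.3, 0.9, 3.3]
grip_width: 0.3
finger_force: 1.4
time: 7.7
tool_pos: [611.3, 5.0, 121.7]
tcp_rot: [3.142, -0.0, 0.285]
contact_force: [0.2, 1.4, 3.4]
grip_width: 0.2
finger_force: 1.4
```

```bash
python3 -m handwheel '[[[0,0,0],[0,0,0.001],0],[[0,0,0],[0,0,0.002],0],[[0,0,0],[0,0,0.003],0]]'
python3 -m handwheel '[[[0,0,0],[0,0,0.0005],0],[[0,0,0],[0,0,0.001],0]]'
python3 -m handwheel '[[[0,0,0],[0,0,0.0005],0],[[0,0,0],[0,0,0.001],0],[[0,0,0],[0,0,0.001],0]]'
```

```text
time: 8.0
tool_pos: [611.3, 4.9, 118.6]
tcp_rot: [3.142, -0.0, 0.285]
contact_force: [-0.9, 0.7, 2.6]
grip_width: 0.7
finger_force: 1.4
time: 8.2
tool_pos: [611.3, 4.9, 117.9]
tcp_rot: [3.141, -0.0, 0.285]
contact_force: [-0.8, 1.8, 4.7]
grip_width: 0.0
finger_force: 2.5
time: 8.5
tool_pos: [611.4, 4.9, 117.2]
tcp_rot: [3.141, -0.001, 0.285]
contact_force: [-2.0, 1.1, 6.9]
grip_width: 0.2
finger_force: 3.3
```

```bash
python3 -m handwheel '[[[0,0,0],[0,0,0.0005],0],[[0,0,0],[0,0,0.0005],0]]'
python3 -m handwheel '[[[0,0,0],[0,0,-0.001],0],[[0,0,0],[0,0,-0.002],0],[[0,0,0],[0,0,-0.004],0],[[0,0,0],[0,0,-0.01],0],[[0,0,0],[0,0,-0.03],0],[[0,0,0],[0,0,-0.06],0],[[0,0,0],[0,0,-0.06],0],[[0,0,0],[0,0,-0.06],0],[[0,0,0],[0,0,-0.06],0]]'
python3 go.py 519.1 216.7 176
```

```text
time: 8.7
tool_pos: [611.4, 4.9, 116.9]
tcp_rot: [3.141, -0.001, 0.285]
contact_force: [-2.3, 0.3, 7.4]
grip_width: 0.7
finger_force: 3.8
time: 9.6
tool_pos: [610.6, 4.9, 175.2]
tcp_rot: [-3.141, 0.002, 0.285]
contact_force: [0.2, 0.3, 0.6]
grip_width: 0.6
finger_force: 0.0
9.6 [610.6   4.9 175.2] rpy [-3.141e+00  1.800e-03  2.848e-01] F [0.15 0.26 0.57] shift [-0.0284 -0.2289 -0.0006] 0.5664224935846118
```

```bash
python3 -m handwheel '[[[0,0,-7],[-0.028,-0.229,0],0],[[0,0,-7],[-0.028,-0.229,0],0],[[0,0,-7],[-0.028,-0.229,0],0],[[0,0,-7],[-0.028,-0.229,0],0],[[0,0,-7],[-0.028,-0.229,0],0],[[0,0,-7],[-0.028,-0.229,0],0],[[0,0,-7],[-0.028,-0.229,0],0],[[0,0,-7],[-0.028,-0.229,0],0],[[0,0,-7],[-0.028,-0.229,0],0]]'
python3 - <<'E'
from h import *
c=capture("top");W=cloud(c)
for n,x,y,z in(("chimney",525,-200,140),("cap",611,4,113)):
    m=(np.hypot(W[...,0]-x,W[...,1]-y)<40)&(W[...,2]>z)&(W[...,2]<z+25)
    t=W[m];print(n,len(t),t.mean(0).round(1),np.median(t[:,2]).round(1),cv2.minAreaRect(t[:,:2].astype(np.float32)))
E
python3 go.py 519.1 216.7 120
```

```text
time: 10.5
tool_pos: [520.5, 215.5, 175.8]
tcp_rot: [3.141, 0.001, 0.405]
contact_force: [-0.3, 0.1, -0.7]
grip_width: 0.6
finger_force: 0.0
chimney 270 [ 525.4 -199.1  149. ] 149.1 ((525.702880859375, -199.632080078125), (41.95289611816406, 42.259952545166016), 37.88338851928711)
cap 261 [609.6   4.4 118.6] 118.9 ((608.6758422851562, 3.9155845642089844), (50.598243713378906, 50.218177795410156), 32.578800201416016)
10.55 [520.6 215.6 175.9] rpy [3.1415e+00 5.0000e-04 4.0500e-01] F [-0.01  1.   -0.42] shift [-0.0009 -0.0016  0.0559] 0.3143751089194427
```

The cap is home (117.7 after bias) and the tower hasn't moved. Now the coping.

```bash
python3 -m handwheel '[[[0,0,0],[-0.001,-0.001,0.03],0],[[0,0,0],[-0.001,-0.001,0.05],0],[[0,0,0],[-0.001,-0.001,0.055],0],[[0,0,0],[-0.001,-0.001,0.057],0],[[0,0,0],[-0.001,-0.001,0.057],0],[[0,0,0],[-0.001,-0.001,0.057],0]]'
python3 -m handwheel '[[[0,0,0],[0,0,0.002],0],[[0,0,0],[0,0,0.004],0],[[0,0,0],[0,0,0.005],0],[[0,0,0],[0,0,0.006],0],[[0,0,0],[0,0,0.007],0],[[0,0,0],[0,0,0.008],0],[[0,0,0],[0,0,0.009],0],[[0,0,0],[0,0,0.01],0]]'
python3 -m handwheel '[[[0,0,0],[0,0,0.001],0],[[0,0,0],[0,0,0.002],0],[[0,0,0],[0,0,0.003],0],[[0,0,0],[0,0,0.004],0]]'
```

```text
time: 11.15
tool_pos: [519.5, 217.4, 120.3]
tcp_rot: [3.141, -0.002, 0.407]
contact_force: [-0.1, -0.7, 0.2]
grip_width: -0.0
finger_force: 0.0
time: 11.95
tool_pos: [518.8, 217.4, 109.3]
tcp_rot: [3.141, -0.0, 0.407]
contact_force: [-0.3, -0.5, 3.2]
grip_width: 0.3
finger_force: 1.4
time: 12.35
tool_pos: [518.8, 217.4, 105.1]
tcp_rot: [3.142, -0.0, 0.407]
contact_force: [-1.4, 0.1, 2.1]
grip_width: 0.2
finger_force: 1.4
```

```bash
python3 -m handwheel '[[[0,0,0],[0,0,0.001],0],[[0,0,0],[0,0,0.002],0],[[0,0,0],[0,0,0.003],0],[[0,0,0],[0,0,0.004],0]]'
python3 -m handwheel '[[[0,0,0],[0,0,0.0005],0],[[0,0,0],[0,0,0.001],0],[[0,0,0],[0,0,0.0015],0]]'
python3 -m handwheel '[[[0,0,0],[0,0,0.0005],0],[[0,0,0],[0,0,0.001],0],[[0,0,0],[0,0,0.001],0]]'
```

```text
time: 12.75
tool_pos: [518.8, 217.4, 101.1]
tcp_rot: [3.142, -0.0, 0.407]
contact_force: [-0.1, 1.3, 3.4]
grip_width: 0.7
finger_force: 1.4
time: 13.05
tool_pos: [518.8, 217.4, 99.8]
tcp_rot: [3.142, -0.0, 0.407]
contact_force: [-1.0, 0.4, 5.4]
grip_width: 0.5
finger_force: 2.5
time: 13.35
tool_pos: [518.8, 217.4, 99.2]
tcp_rot: [3.141, -0.001, 0.407]
contact_force: [-1.9, -0.6, 6.6]
grip_width: 0.2
finger_force: 3.5
```

Past the pad threshold. I back off, move up and aside, and check everything.

```bash
python3 -m handwheel '[[[0,0,0],[0,0,0.0005],0],[[0,0,0],[0,0,0.0005],0]]'
python3 -m handwheel '[[[0,0,0],[0,0,-0.001],0],[[0,0,0],[0,0,-0.002],0],[[0,0,0],[0,0,-0.004],0],[[0,0,0],[0,0,-0.01],0],[[0,0,0],[0,0,-0.04],0],[[0,0,0],[0,0,-0.09],0],[[0,0,0],[0,0,-0.12],0],[[0,0,0],[0,0,-0.12],0]]'
python3 -m handwheel '[[[0,0,0],[0,0.13,0],0],[[0,0,0],[0,0.13,0],0],[[0,0,0],[0,0.13,0],0],[[0,0,0],[0,0.13,0],0],[[0,0,0],[0,0.13,0],0],[[0,0,0],[0,0.13,0],0],[[0,0,0],[0,0.13,0],0]]'
python3 - <<'E'
from h import *
c=capture("top");W=cloud(c)
for n,x,y,z in(("chimney",525,-200,140),("cap",611,4,113),("coping",519,217,95),("glue",723,198,120),("jar",414,27,60),("brush",720,-208,4)):
    m=(np.hypot(W[...,0]-x,W[...,1]-y)<40)&(W[...,2]>z)&(W[...,2]<z+25)
    if m.any():
        t=W[m];print(n,len(t),t.mean(0).round(1),np.median(t[:,2]).round(1),cv2.minAreaRect(t[:,:2].astype(np.float32)))
E
```

```text
time: 13.55
tool_pos: [518.8, 217.4, 98.8]
tcp_rot: [3.141, -0.001, 0.407]
contact_force: [-1.7, 0.5, 7.9]
grip_width: 0.4
finger_force: 4.0
time: 14.35
tool_pos: [521.1, 218.0, 223.3]
tcp_rot: [3.14, -0.01, 0.407]
contact_force: [0.5, -0.4, 0.6]
grip_width: 0.2
finger_force: 0.0
time: 15.05
tool_pos: [569.7, 99.1, 218.0]
tcp_rot: [-3.141, 0.0, 0.409]
contact_force: [-0.9, -0.5, -0.3]
grip_width: 0.9
finger_force: 0.0
chimney 273 [ 525.4 -199.2  148.8] 148.9 ((525.513427734375, -199.46673583984375), (41.97257995605469, 42.47248458862305), 36.69209671020508)
cap 78 [613.7  -8.7 118.1] 118.5 ((612.2353515625, -7.871236801147461), (54.01842498779297, 22.984119415283203), 2.3167035579681396)
coping 32 [510.9 246.2 101.3] 101.3 ((508.2524719238281, 248.34242248535156), (11.083635330200195, 29.410358428955078), 88.46648406982422)
glue 79 [722.4 198.1 130.5] 131.0 ((722.4048461914062, 198.25782775878906), (23.931869506835938, 23.19609832763672), 88.79458618164062)
jar 118 [414.   15.6  76.1] 76.1 ((413.5771179199219, 14.270637512207031), (19.47216033935547, 46.3757438659668), 88.73680114746094)
brush 340 [ 717.  -206.7   18.6] 19.4 ((718.8740844726562, -206.9730987548828), (72.36978912353516, 70.78260803222656), 33.19514083862305)
```

The coping top measures 101.3, so about 100 after bias: home. The chimney, cap and bystanders read as before (cap, coping and jar are partly hidden by the arm), and the robot is clear of everything.

```bash
python3 -c "
from plant import close_job;print(close_job())"
```

```text
the job is handed in; nothing more can be done
None
```

I tapped the chimney, then the cap, then the coping block down, and all three measured home in the camera checks; I handed the job in at about 15 s with the arm clear, and no verdict was returned.

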